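# Set out the finishing kit in the three trays

## Task

Set out the kit in the row of three shallow trays: the thread spool stands in the middle of the end tray next to the glue bottle, the pale wooden block in the middle of the end tray next to the roll of masking tape, and the cork sanding block lies flat and lengthwise in the middle tray, between those two. Then lay the whetstone flat on the middle of the sanding block, its long side along the block's. Leave the bottle, the tape and the paste tin where they stand.

Things in the scene. Friction and masses are not known exactly. Their poses are not given: they have to be found in the camera images.
- spool_center (a point): Brown spool of waxed thread standing upright, 42 mm across the flanges at top and bottom (7 mm high each; 34 mm across between them), 45 mm high. Point at its centre, half-way up (22.5 mm); z up.
- pale_block_center (a point): Pale wooden block with a chamfered upper edge, 49 mm along its x axis, 45 mm along its y axis, 51 mm high. Point at its centre, half-way up (25.5 mm); z up. The nearest thing to a cube on the bench.
- sanding_block_center (a point): Reddish-brown cork sanding block lying flat, 90 mm along its x axis, 50 mm along its y axis, 24 mm high. Point at its centre, half-way up (12 mm); z up.
- whetstone_center (a point): Small flat grey whetstone, 56 mm along its x axis, 36 mm along its y axis, 9 mm thick. Point at its centre, half-way up (4.5 mm); z up.
- tray_mid_floor (a point): The middle one of three like shallow trays in a row, about 120 mm apart: plywood floor, dark wooden rim; fixed, each turned a little. Inside 110 mm along its x axis (away from the robot) by 80 mm along y (to the left), rim 6 mm thick. Point at the centre of its floor, 4 mm above the bench; rim top 4 mm above the floor. The sanding block's long side goes along x.
- tray_left_floor (a point): The left (+y) one of three like shallow trays in a row, about 120 mm apart: plywood floor, dark wooden rim; fixed, each turned a little. Inside 110 mm along its x axis (away from the robot) by 80 mm along y (to the left), rim 6 mm thick. Point at the centre of its floor, 4 mm above the bench; rim top 4 mm above the floor.
- tray_right_floor (a point): The right (-y) one of three like shallow trays in a row, about 120 mm apart: plywood floor, dark wooden rim; fixed, each turned a little. Inside 110 mm along its x axis (away from the robot) by 80 mm along y (to the left), rim 6 mm thick. Point at the centre of its floor, 4 mm above the bench; rim top 4 mm above the floor.
- bottle_center (a point): White glue bottle with a red pointed cap, standing upright at one end of the row of trays, 57 mm across, 146 mm high. Point at its centre, half-way up. It is 115 to 150 mm from the centre of the tray nearest it, in line with the row, at the left end or the right end. Loose; not to be moved.
- tape_center (a point): Roll of masking tape lying flat at the other end of the row of trays, 91 mm across, 25 mm high. Point at its centre, half-way up. It is 115 to 150 mm from the centre of the tray nearest it, in line with the row, at the left end or the right end. Loose; not to be moved.
- tin_center (a point): Big grey and green paste tin, 135 mm across, 122 mm high, standing at the right near the front edge of the bench. Point at its centre, half-way up (61 mm). Loose; not to be moved.

How it is judged:
By the outcome, as a careful person would: the job done as asked, in the order asked, and still so for the second after the job is handed in, with the robot touching nothing.
It also fails if it takes over 99 s, if anything falls off the work surface, if the arm or the gripper's body presses on something with over 40 N, if the wrist force passes 120 N, or if a joint passes its speed limit or range.

## Robot

A 6-joint arm with a two-finger parallel gripper is mounted at the origin on a cart in front of the work surface, level with it; the furniture and walls round the work are solid. World frame = base frame: x ahead of the robot, y to its left, z up, the work surface at z = 0. Lengths are in mm, angles in rad, forces in N, time in s.
With the tool pointing down it reaches from about 350 to 775 mm from the base axis. Payload 7.3 kg.
Tool frame: the origin (TCP) lies midway between the tips of the shut fingers; the grasp point (between the pads) lies 19 mm behind it; z points along the fingers, y is the line along which they close (so a half turn about z gives the same grasp; the last joint's range is limited). The gripper opens to 92 mm and grips with 3 to 60 N. Pads are 19 mm wide; open, the fingers measure 130 mm over their backs; the gripper's body (75 mm by 190 mm) begins 47 mm behind the grasp point.
Start: joints at [1.108, 0.342, 1.524, -0, 1.275, -0.146], TCP at [163.539, 498.902, 193.841] pointing down, gripper open.
Joint ranges: [-2.53, 2.53], [-0.77, 2.02], [0.04, 2.7], [-1, 4.14], [0.28, 2.66], [-3.11, 3.11]. Speed limits (rad/s): [2.57, 2.57, 3.14, 3.14, 3.14, 3.14].

## Interface

Orientations are given as [roll, pitch, yaw] about the fixed x, y, z axes, in that order (R = Rz(yaw) Ry(pitch) Rx(roll)).
In Python, from plant import bot gives the robot as it stands.
- The arm moves only by the tool jog_arm, never from a script. Its arguments are lists of equal length, an entry for each row: "dp": the shift along the tool's x, y, z in m, a list of three; "twist": the turn about the tool's z in degrees. A call has 1 to 10 rows; each row shifts and turns the commanded pose from where the row before left it, along the tool's axes as they then stand; what a row does not reach is not made up. A row lasts 1/8 s, in which the tool goes at most 62.5 mm and 10.7 degrees, less where a joint would pass 70% of its speed; a pose out of reach is approached as far as the arm can. A call is refused whole if a number of a shift passes 0.0625 or a number of a turn 10.7, either way. A call with a gripper value outside its range is refused whole. "jaw" is the finger opening in m, from 0 to 0.0918, set as the call begins (left out, the last holds). The fingers move at their own pace and stop on an object; the grip force is fixed at half the most. Time passes only in rows, so rows that do not move let the fingers close. It gives the time, the measured TCP pose, the force, the opening and the grip force at its end, in the units of the state.
- bot.get_obs(): the state, without advancing time (a new reading comes with each control period).
- bot.capture(name): name is "scene" or "top" or "wrist"; returns the picture (400x640x3 uint8, blue, green, red); there is no depth.
- bot.camera_params(name): a dict with "fx", "fy", "cx", "cy" (pixels), "R" (3x3) and "t" (3): a world point X has camera coordinates R X + t. Camera axes: x right, y down, z forward; pixel columns grow to the right and rows downward; lengths in mm; the calibration is good to about 2 mm. A picture is of the moment at which its call begins: read the wrist's pose just before it. camera_params takes no time and is no camera call; for the wrist camera it gives the pose at the moment of the call.
- bot.close_job(): hands the job in; it is judged then, once.
Trained networks look in the newest picture that a camera, given by its name, has taken for a name from the list of things; names that differ only in an ending like _2 or _b are one class to them, and where a whole thing is asked for, a point or a joint stands for the part that bears it (a point fixed in the world has none). Each returns a list of dicts, best first, with "confidence" (0 to 1); they miss things now and then, are a little off and sometimes report something else, mostly with a low value. They report only what shows in the picture. A call takes as long as a camera call.
- bot.find_in(camera, label): "bbox" ([centre column, centre row, width, height] in pixels, round what is visible of it).
- bot.masks_of(camera, label): "pixels" (400x640 bool, what is visible of it) and "bbox" ([centre column, centre row, width, height] in pixels, round what is visible of it).
The state is a dict: "time": time; "joint_positions": joint angles; "dq": joint speeds; "tau": joint torques, N m; "tool_pos": TCP position; "tcp_rot": TCP orientation; "contact_force": force on the tool from outside, world axes, zero at the start; "moment": the same for the moment, N m; "grip_width": finger opening in mm; "finger_force": force on a finger pad.
Only numpy, scipy, OpenCV 4.12 (cv2) and the standard library are available. Lean on these libraries where they do the work, as an engineer would, in place of code of your own. Each camera call takes 0.05 s, during which the arm holds its last target. There are 200 camera calls.

## Working session

There is one attempt and no reset: what is moved stays moved. The work goes in short steps, Python scripts to look and compute and a tool call to move; the robot and the scene stay as the last step left them, time stands still between calls to the robot, and variables do not carry over. Pictures are saved under pics/ and viewed, at most 14 in all, crops included, and the job is handed in when it is done.

Besides the shell and the picture viewer there is one more tool, called after "Emit:" by a JSON object that holds its "api" and its "payload". jog_arm: Moves the arm, as the interface text tells. Its arguments: {"type":"object","properties":{"dp":{"type":"array"},"twist":{"type":"array"},"jaw":{"type":"number"}},"required":["dp","twist"]}

```bash
mkdir -p pics; ls
python3 - <<'E'
from plant import bot
import cv2
o=bot.get_obs();print(o)
for n in("scene","top"):
    cv2.imwrite(f"pics/{n}0.png",bot.capture(n)); p=bot.camera_params(n); print(n,p)
E
```

```text
pics
{'time': 0.0, 'joint_positions': array([ 1.10796322e+00,  3.42735494e-01,  1.52500117e+00,  8.16173269e-06,
        1.27537451e+00, -1.45987292e-01]), 'dq': array([ 0.00105565, -0.00123805,  0.00026522, -0.00188978, -0.0001489 ,
        0.00162566]), 'tau': array([ 1.08077940e-03, -4.31243491e+01, -2.44225556e+01,  7.19528552e-02,
        5.58695546e-02, -1.17869176e-04]), 'tool_pos': array([163.34535813, 498.47756632, 193.14389088]), 'tcp_rot': array([-3.14009142e+00, -2.28620305e-04,  2.82474429e+00]), 'contact_force': array([ 0.38708983, -0.20856747,  0.24372893]), 'moment': array([-0.04744739,  0.03056079, -0.00701692]), 'finger_force': 0.0, 'grip_width': 91.67505950758321}
scene {'fx': 519.1324447716224, 'fy': 519.1324447716224, 'cx': 313.0376690139384, 'cy': 193.53979889664762, 'R': array([[ 0.63340294, -0.77373668,  0.0115009 ],
       [-0.36442475, -0.31137374, -0.87763375],
       [ 0.6826385 ,  0.55170458, -0.47919384]]), 't': array([-376.0627643 ,  254.16431847, 1049.2921133 ])}
top {'fx': 422.9137980500392, 'fy': 422.9137980500392, 'cx': 318.4817741998236, 'cy': 203.6321833765274, 'R': array([[-0.01788343, -0.99967639, -0.01809151],
       [-0.98806291,  0.02043894, -0.15268904],
       [ 0.1530094 ,  0.01514495, -0.98810868]]), 't': array([  -2.73654967,  583.18537363, 1121.93396058])}
```

View pics/top0.png

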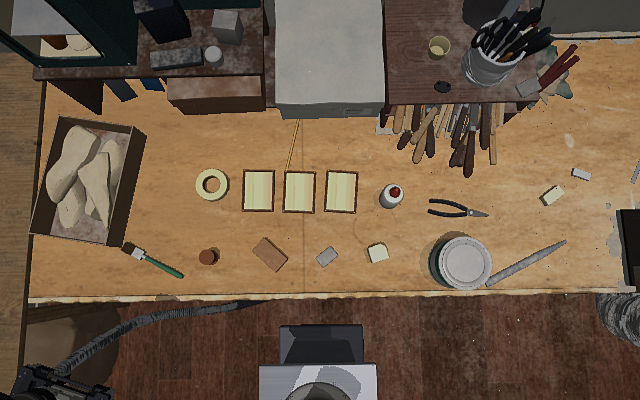

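View pics/scene0.png

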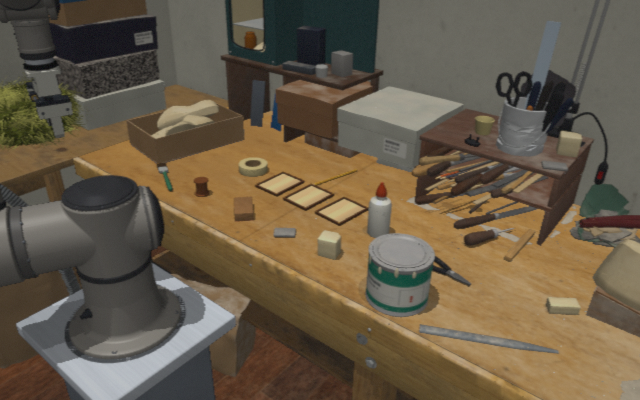

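Top view: the tape is at the left end (212,184), the trays are at (258,190), (299,192) and (341,191), and the bottle is at the right end (391,195). In front are the spool (208,257), cork block (269,254), whetstone (326,256), pale block (377,252) and tin (460,262). So the spool goes in the right tray and the pale block in the left.

```bash
cat > h.py <<'E'
import numpy as np, cv2
from scipy.optimize import least_squares
from plant import bot
def box(a,b,z0,z1): return np.array([[sx*a/2,sy*b/2,z] for sx in(-1,1) for sy in(-1,1) for z in(z0,z1)],float)
def cyl(d,z0,z1):
    t=np.linspace(0,2*np.pi,36,endpoint=False); return np.array([[d/2*np.cos(u),d/2*np.sin(u),z] for u in t for z in(z0,z1)])
M={'spool_center':cyl(42,0,45),'pale_block_center':np.vstack([box(49,45,0,45),box(42,38,51,51)]),'sanding_block_center':box(90,50,0,24),
 'whetstone_center':box(56,36,0,9),'bottle_center':np.vstack([cyl(57,0,95),cyl(6,146,146)]),'tape_center':cyl(91,0,25),'tin_center':cyl(135,0,122),
 'tray':box(110,80,4,4),'trayrim':box(122,92,0,8)}
def proj(P,X): c=X@P['R'].T+P['t']; return np.c_[P['fx']*c[:,0]/c[:,2]+P['cx'],P['fy']*c[:,1]/c[:,2]+P['cy']]
def back(P,uv,z):
    d=P['R'].T@np.array([(uv[0]-P['cx'])/P['fx'],(uv[1]-P['cy'])/P['fy'],1]); o=-P['R'].T@P['t']
    return (o+d*(z-o[2])/d[2])
def place(m,x,y,a,dz=0):
    c,s=np.cos(a),np.sin(a); return np.c_[c*m[:,0]-s*m[:,1]+x,s*m[:,0]+c*m[:,1]+y,m[:,2]+dz]
def fitmask(m,obs,dz=0,sub=1):
    """obs: list of (P,mask). returns x,y,yaw,rms px"""
    data=[]
    for P,k in obs:
        cs,_=cv2.findContours(k.astype(np.uint8),cv2.RETR_EXTERNAL,cv2.CHAIN_APPROX_NONE)
        h=cv2.convexHull(max(cs,key=cv2.contourArea))[:,0].astype(float)
        q=np.vstack([np.linspace(a,b,max(2,int(np.hypot(*(b-a))/2)+1))[:-1] for a,b in zip(h,np.roll(h,-1,0))])
        q=q[(q[:,0]>2)&(q[:,0]<637)&(q[:,1]>2)&(q[:,1]<397)]
        data.append((P,q,k))
    P,q,k=data[0]; zc=m[:,2].max()+dz; ys,xs=np.nonzero(k); x0=back(P,(xs.mean(),ys.mean()),zc/1.3)
    def res(p):
        r=[]
        for P,q,_ in data:
            h=cv2.convexHull(proj(P,place(m,*p[:2],p[2],dz)).astype(np.float32))
            r+=[cv2.pointPolygonTest(h,(float(u),float(v)),True)-.5 for u,v in q]
        return np.array(r)
    rnd=len(m)>60
    best=None
    for a in ([0] if rnd else np.arange(0,np.pi,np.pi/8)):
        s=least_squares(res,[x0[0],x0[1],a],loss='soft_l1',x_scale=[10,10,.2],diff_step=1e-3)
        if best is None or s.cost<best.cost: best=s
    a=(best.x[2]+np.pi/2)%np.pi-np.pi/2
    return np.array([best.x[0],best.x[1],a]),np.sqrt(np.mean(best.fun**2))
def look(cam,lab,shot=True):
    if shot: bot.capture(cam)
    return bot.masks_of(cam,lab)
E
python3 - <<'E'
from h import *
for cam in("top","scene"): bot.capture(cam)
P={c:bot.camera_params(c) for c in("top","scene")}
for n in list(M)[:7]:
    obs=[]
    for c in P:
        r=bot.masks_of(c,n)
        print(n,c,[(round(x['confidence'],2),np.round(x['bbox']).tolist()) for x in r[:3]])
        if r: obs.append((P[c],r[0]['pixels']))
    for o in ([obs[:1],obs] if len(obs)>1 else [obs]):
        f,e=fitmask(M[n],o); print('   ',np.round(f,2).tolist(),round(e,2))
r=bot.masks_of("top","tray_mid_floor"); print('tray',[(round(x['confidence'],2),np.round(x['bbox']).tolist()) for x in r])
p=bot.camera_params("wrist");o=bot.get_obs();print(p['R'],-p['R'].T@p['t']-o['tool_pos'],p['fx'])
E
```

```text
spool_center top [(0.55, [206.0, 257.0, 20.0, 13.0])]
spool_center scene [(0.71, [202.0, 188.0, 18.0, 17.0])]
    [443.2, 294.42, 0.1] 0.26
    [443.59, 294.97, 0.0] 0.6
pale_block_center top [(0.68, [378.0, 253.0, 20.0, 14.0]), (0.25, [268.0, 255.0, 32.0, 33.0])]
pale_block_center scene [(0.86, [330.0, 247.0, 20.0, 28.0])]
    [447.18, -173.75, -1.28] 0.57
    [447.65, -171.93, -1.12] 0.76
sanding_block_center top []
sanding_block_center scene [(0.77, [244.0, 211.0, 22.0, 28.0])]
    [448.85, 125.43, 0.81] 0.3
whetstone_center top [(0.65, [327.0, 256.0, 20.0, 23.0])]
whetstone_center scene [(0.62, [286.0, 233.0, 26.0, 6.0])]
    [438.79, -32.24, -0.92] 0.58
    [439.94, -32.16, -0.9] 0.76
bottle_center top [(0.94, [390.0, 197.0, 26.0, 20.0])]
bottle_center scene [(0.83, [378.0, 210.0, 26.0, 50.0])]
    [599.36, -211.09, 0.05] 0.43
    [600.38, -211.22, 0.01] 0.9
tape_center top [(0.96, [213.0, 187.0, 29.0, 31.0]), (0.64, [272.0, 255.0, 31.0, 34.0])]
tape_center scene [(0.65, [253.0, 166.0, 27.0, 24.0])]
    [649.48, 291.09, -0.08] 0.26
    [649.83, 291.75, -0.01] 0.45
tin_center top [(0.72, [462.0, 263.0, 63.0, 54.0]), (0.49, [328.0, 256.0, 22.0, 25.0])]
tin_center scene [(0.76, [401.0, 275.0, 65.0, 85.0])]
    [414.37, -380.94, 0.05] 0.53
    [414.07, -380.45, -0.0] 0.58
tray [(0.6, [300.0, 192.0, 35.0, 44.0]), (0.47, [378.0, 254.0, 15.0, 12.0])]
[[ 3.10689044e-01  9.50511569e-01 -2.73428985e-04]
 [ 9.14079322e-01 -2.98701710e-01  2.74292330e-01]
 [ 2.60636359e-01 -8.54695574e-02 -9.61646319e-01]] [-71.06306027  21.94099465 190.54508833] 291.78468982081324
```

Emit:
{"api": "jog_arm", "payload": {"dp": [[0, 0, 0], [0, 0, 0], [0, 0, 0], [0, 0, 0], [0, 0, 0], [0, 0, 0], [0, 0, 0], [-0.034, 0.047, 0.005], [-0.034, 0.047, 0.005], [-0.034, 0.047, 0.005]], "twist": [10.26, 10.26, 10.26, 10.26, 10.26, 10.26, 10.29, 0, 0, 0]}}

```text
time: 2.2
tool_pos: [305.7, 395.9, 178.8]
tcp_rot: [3.141, -0.0, 1.572]
contact_force: [1.1, 1.6, 0.3]
grip_width: 91.7
finger_force: 0.0
```

Emit:
{"api": "jog_arm", "payload": {"dp": [[-0.034, 0.047, 0.005], [-0.034, 0.047, 0.005], [-0.034, 0.045, 0.005], [0, 0, 0], [0, 0, 0]], "twist": [0, 0, 0, 0, 0]}}

```text
time: 2.82
tool_pos: [443.1, 295.0, 163.7]
tcp_rot: [-3.141, -0.0, 1.57]
contact_force: [0.4, -0.2, -0.0]
grip_width: 92.1
finger_force: 0.0
```

Run:
```python
from h import *
o=bot.get_obs();print(o['time'],o['tool_pos'],o['tcp_rot'])
P=bot.camera_params("wrist"); im=bot.capture("wrist"); cv2.imwrite("pics/w1.png",im)
cv2.imwrite("pics/top1.png",bot.capture("top"))
for n in list(M)[:7]:
    r=bot.masks_of("wrist",n)
    print(n,[(round(x['confidence'],2),np.round(x['bbox']).tolist()) for x in r[:3]])
    if r: f,e=fitmask(M[n],[(P,r[0]['pixels'])]); print('   ',np.round(f,2).tolist(),round(e,2))
r=bot.masks_of("wrist","tray_mid_floor"); print('tray',[(round(x['confidence'],2),np.round(x['bbox']).tolist()) for x in r])
```

```text
2.825 [443.12117299 294.98974586 163.70672663] [-3.14084303e+00 -1.87756552e-04  1.57009292e+00]
spool_center [(0.58, [324.0, 183.0, 37.0, 42.0])]
    [443.19, 294.52, 0.0] 0.37
pale_block_center []
sanding_block_center [(0.62, [327.0, 312.0, 70.0, 34.0])]
    [445.56, 116.7, -0.17] 6.26
whetstone_center []
bottle_center []
tape_center [(0.87, [498.0, 185.0, 85.0, 81.0]), (0.47, [327.0, 309.0, 72.0, 35.0])]
    [649.19, 291.06, 0.0] 0.34
tin_center []
tray []
```

View pics/w1.png

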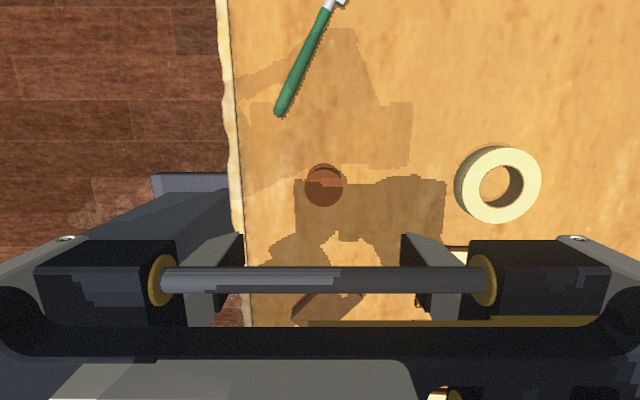

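The wrist view shows the spool at (324,184), right under the tool, and the tape at (498,185). All three estimates agree, so I'll descend and grip.

Emit:
{"api": "jog_arm", "payload": {"dp": [[0, 0, 0.05], [0, 0, 0.05], [0, 0, 0.03], [0, 0, 0.015], [0, 0, 0.0085], [0, 0, 0], [0, 0, 0]], "twist": [0, 0, 0, 0, 0, 0, 0]}}

```text
time: 4.2
tool_pos: [444.3, 295.3, 11.4]
tcp_rot: [3.14, -0.001, 1.571]
contact_force: [0.7, -0.4, -0.1]
grip_width: 91.9
finger_force: 0.0
```

Emit:
{"api": "jog_arm", "payload": {"dp": [[0, 0, 0], [0, 0, 0], [0, 0, 0], [0, 0, 0], [0, 0, 0], [0, 0, 0], [0, 0, 0], [0, 0, 0]], "twist": [0, 0, 0, 0, 0, 0, 0, 0], "jaw": 0.02}}

```text
time: 5.2
tool_pos: [443.5, 294.9, 10.3]
tcp_rot: [-3.142, -0.0, 1.571]
contact_force: [0.3, -0.4, -0.4]
grip_width: 38.1
finger_force: 29.6
```

```bash
cat >> h.py <<'E'
def trays(im,P,exp,save=None):
    """bright-floor segmentation near expected centres [(x,y)]"""
    hsv=cv2.cvtColor(im,cv2.COLOR_BGR2HSV); out=[]
    for e in exp:
        poly=proj(P,place(box(116,86,4,4),e[0],e[1],0)); h=cv2.convexHull(poly.astype(np.float32)).astype(int)
        roi=np.zeros(im.shape[:2],np.uint8); cv2.fillConvexPoly(roi,h,1)
        v=cv2.cvtColor(im,cv2.COLOR_BGR2GRAY); t,_=cv2.threshold(v[roi>0],0,255,cv2.THRESH_OTSU)
        k=((v>t)&(cv2.dilate(roi,np.ones((5,5)))>0)).astype(np.uint8); k=cv2.morphologyEx(k,cv2.MORPH_OPEN,np.ones((3,3)))
        n,l,s,_=cv2.connectedComponentsWithStats(k); k=l==1+np.argmax(s[1:,4])
        f,er=fitmask(M['tray'],[(P,k)]); out.append((np.round(f,3).tolist(),round(er,2),int(k.sum())))
    return out
E
python3 - <<'E'
from h import *
P=bot.camera_params("top"); im=cv2.imread("pics/top1.png")
c=[back(P,u,4)[:2] for u in((258,190),(299,192),(341,191))]; print(np.round(c))
print(*trays(im,P,c),sep="\n")
x,y=230,150; cr=cv2.resize(im[150:290,190:410],None,fx=3.6,fy=3.6,interpolation=cv2.INTER_CUBIC); cv2.imwrite("pics/crop1.png",cr)
E
```

```text
[[633. 160.]
 [624.  42.]
 [625. -79.]]
([632.118, 160.061, -0.029], np.float64(0.2), 1000)
([626.209, 42.128, -0.045], np.float64(0.21), 1030)
([624.791, -77.483, -0.089], np.float64(0.21), 1026)
```

View pics/crop1.png

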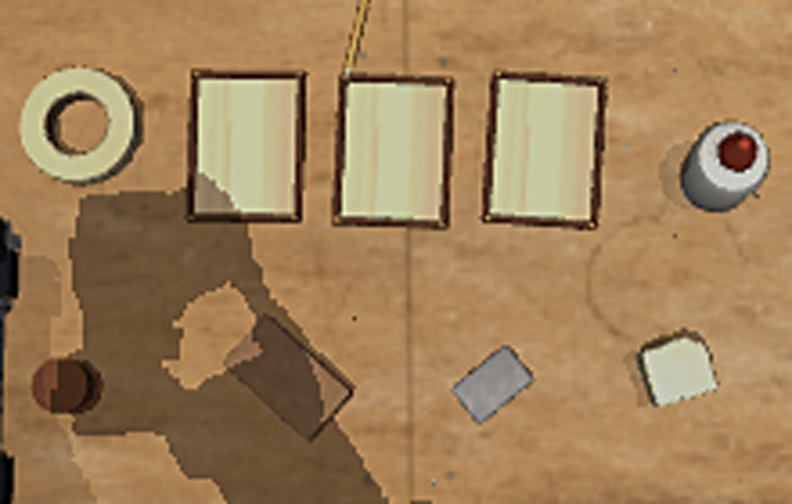

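Crop: three trays with pale floors (the left tray's near corner is in the arm's shadow), the tape, bottle, whetstone and pale block. The reported 38.1 mm width falls between the waist (34) and the flange (42), so I'll lift and check the spool's attitude.

Emit:
{"api": "jog_arm", "payload": {"dp": [[0, 0, -0.02], [0, 0, -0.03], [0, 0, -0.03], [0, 0, 0], [0, 0, 0]], "twist": [0, 0, 0, 0, 0]}}

```text
time: 5.82
tool_pos: [442.9, 294.6, 89.5]
tcp_rot: [-3.14, 0.001, 1.571]
contact_force: [-0.1, -0.4, 0.2]
grip_width: 38.1
finger_force: 29.6
```

Run:
```python
from h import *
im=bot.capture("wrist"); P=bot.camera_params("scene"); s=bot.capture("scene")
r=bot.masks_of("scene","spool_center"); print([(x['confidence'],x['bbox']) for x in r])
print(bot.get_obs()['tool_pos'],bot.get_obs()['grip_width'])
a=cv2.resize(im[100:340,160:480],None,fx=1.25,fy=1.25); a=im[100:340,160:480]
u=proj(P,np.array([[443,295,110.]]))[0].astype(int); b=s[u[1]-40:u[1]+40,u[0]-53:u[0]+53]; b=cv2.resize(b,(424,320),interpolation=cv2.INTER_CUBIC); a=cv2.resize(a,(424,320))[:, :376]
cv2.imwrite("pics/lift1.png",np.hstack([a,b]))
```

```text
[(0.49, [199.6, 164.4, 14.3, 14.1])]
[442.7895491  294.51509319  89.07743965] 38.011810701067816
```

View pics/lift1.png

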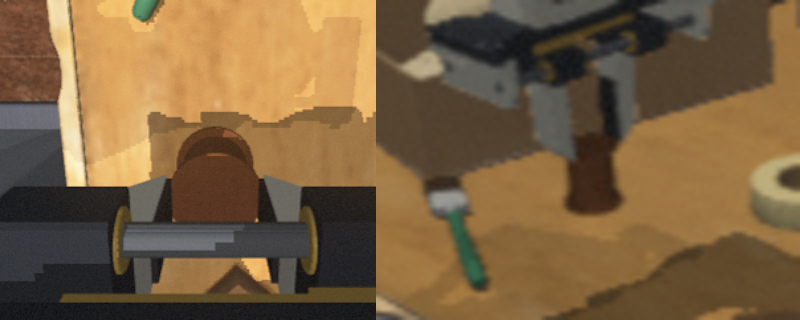

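The spool hangs upright between the fingers. I'll carry it to the right tray.

Emit:
{"api": "jog_arm", "payload": {"dp": [[-0.0532, 0.026, -0.002], [-0.0532, 0.026, -0.002], [-0.0532, 0.026, -0.002], [-0.0532, 0.026, -0.002], [-0.0532, 0.026, -0.002], [-0.0532, 0.026, 0], [-0.0528, 0.026, 0], [0, 0, 0], [0, 0, 0]], "twist": [0, 0, 0, 0, 0, 0, 0, 0, 0]}}

```text
time: 7.1
tool_pos: [624.6, -76.7, 99.1]
tcp_rot: [-3.139, -0.001, 1.57]
contact_force: [0.2, 0.2, -0.8]
grip_width: 38.2
finger_force: 29.6
```

Run:
```python
from h import *
o=bot.get_obs();T=o['tool_pos'];print(o['time'],T,o['grip_width'])
P=bot.camera_params("wrist"); im=bot.capture("wrist"); cv2.imwrite("pics/w2.png",im); 
S=bot.camera_params("scene"); bot.capture("scene");Q=bot.camera_params("top"); tp=bot.capture("top"); cv2.imwrite("pics/top2.png",tp)
obs={}
for c,p in(("wrist",P),("scene",S),("top",Q)):
    r=bot.masks_of(c,"spool_center"); print(c,[(round(x['confidence'],2),np.round(x['bbox']).tolist()) for x in r[:3]])
    if r and c!="top":
        for dz in(T[2]-20,T[2]-10,T[2]): f,e=fitmask(M['spool_center'],[(p,r[0]['pixels'])],dz); print(dz,np.round(f,1),round(e,2))
print(*trays(tp,Q,[(632,160),(626,42)]),sep="\n")
```

```text
7.1 [624.64115541 -76.74037544  99.05414504] 38.15462738644303
wrist [(0.71, [323.0, 230.0, 66.0, 70.0])]
79.05414503594181 [ 6.237e+02 -7.830e+01  1.000e-01] 3.14
89.05414503594181 [623.7 -75.    0. ] 4.79
99.05414503594181 [ 6.235e+02 -6.750e+01 -6.000e-01] 6.26
scene [(0.83, [345.0, 176.0, 18.0, 18.0])]
79.05414503594181 [642.  -61.1  -0. ] 2.29
89.05414503594181 [625.7 -71.9   0. ] 2.46
99.05414503594181 [609.9 -82.6  -0. ] 2.63
top [(0.6, [260.0, 188.0, 34.0, 41.0]), (0.54, [391.0, 196.0, 28.0, 21.0]), (0.34, [326.0, 183.0, 2.0, 24.0])]
([633.025, 160.063, -0.024], np.float64(0.24), 1009)
([630.754, 53.047, 0.196], np.float64(4.49), 530)
```

View pics/w2.png

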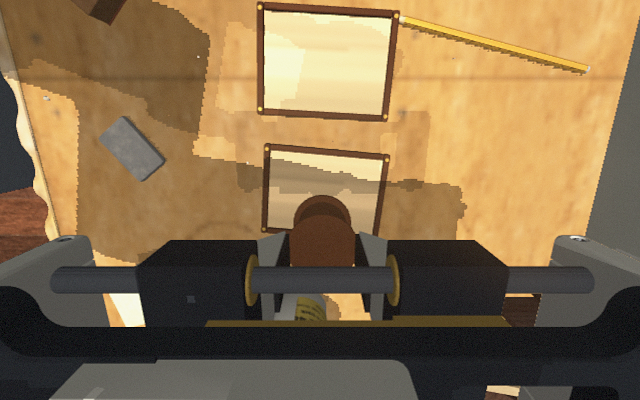

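Wrist view: the spool (323,230) is above the right tray (325,190), and the middle tray (328,62) is clear. I'll compare the wrist and top estimates for the trays.

Run:
```python
from h import *
P=bot.camera_params("wrist"); im=cv2.imread("pics/w2.png")
print(*trays(im,P,[(626,42)]))
# right tray: floor outline from visible top-left, top-right inner corners -> use edges by hand: rim outer corners
print([np.round(back(P,u,8),1) for u in((263,144),(390,156),(260,2),(399,12),(257,114),(387,121))])
print(bot.get_obs()['tool_pos'])
```

```text
([627.305, 43.111, -0.054], np.float64(0.61), 11879)
[array([568.3, -27.2,   8. ]), array([690.4, -38.3,   8. ]), array([572. ,  90.9,   8. ]), array([689.9,  83.8,   8. ]), array([5.641e+02, 3.000e-01, 8.000e+00]), array([685.4,  -5.7,   8. ])]
[625.39798059 -75.97075218 100.55147975]
```

Emit:
{"api": "jog_arm", "payload": {"dp": [[-0.001, 0, 0.04], [0, 0, 0.025], [0, 0, 0.01], [0, 0, 0.005], [0, 0, 0.004], [0, 0, 0.0015], [0, 0, 0], [0, 0, 0]], "twist": [0, 0, 0, 0, 0, 0, 0, 0]}}

```text
time: 8.4
tool_pos: [625.8, -78.2, 15.2]
tcp_rot: [3.141, 0.0, 1.571]
contact_force: [0.3, 1.1, -0.9]
grip_width: 38.0
finger_force: 29.6
```

Emit:
{"api": "jog_arm", "payload": {"dp": [[0, 0, 0.0008], [0, 0, 0], [0, 0, 0]], "twist": [0, 0, 0]}}

```text
time: 8.78
tool_pos: [625.7, -78.1, 14.3]
tcp_rot: [3.141, 0.0, 1.571]
contact_force: [-0.5, 0.3, 1.9]
grip_width: 37.8
finger_force: 29.7
```

Emit:
{"api": "jog_arm", "payload": {"dp": [[0, 0, 0], [0, 0, 0], [0, 0, 0], [0, 0, 0], [0, 0, -0.01], [0, 0, -0.03], [0, 0, -0.05], [0, 0, -0.05], [0, 0, 0], [0, 0, 0]], "twist": [0, 0, 0, 0, 0, 0, 0, 0, 0, 0], "jaw": 0.07}}

```text
time: 10.02
tool_pos: [625.2, -78.0, 154.1]
tcp_rot: [-3.142, -0.0, 1.571]
contact_force: [0.0, -0.2, -0.7]
grip_width: 69.8
finger_force: 0.0
```

Run:
```python
from h import *
print(bot.get_obs()['tool_pos'])
P=bot.camera_params("wrist"); im=bot.capture("wrist"); cv2.imwrite("pics/w3.png",im); 
r=bot.masks_of("wrist","spool_center"); print([(round(x['confidence'],2),np.round(x['bbox']).tolist()) for x in r[:3]])
if r: print(fitmask(M['spool_center'],[(P,r[0]['pixels'])],4))
```

```text
[625.20076309 -78.00989302 154.06639315]
[(0.56, [322.0, 186.0, 37.0, 44.0]), (0.48, [326.0, 72.0, 116.0, 101.0])]
(array([ 6.24145509e+02, -7.85380509e+01,  5.42854305e-02]), np.float64(0.39469259018838526))
```

View pics/w3.png

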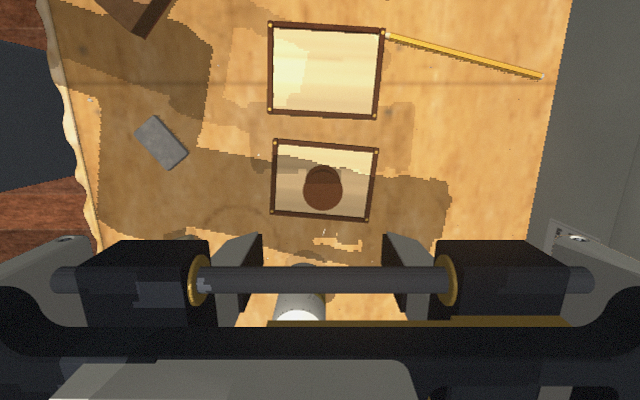

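The spool stands in the middle of the right tray (323,187). Next is the pale block, moving x first and then y to stay clear of the bottle.

Emit:
{"api": "jog_arm", "payload": {"dp": [[0, -0.0445, 0], [0, -0.0445, 0], [0, -0.0445, 0], [0, -0.0445, 0], [-0.0475, 0, 0], [-0.0475, 0, 0], [0, 0, 0], [0, 0, 0]], "twist": [0, 0, 0, 0, 0, 0, 0, 0], "jaw": 0.0918}}

```text
time: 11.12
tool_pos: [446.9, -172.4, 153.0]
tcp_rot: [-3.14, -0.002, 1.57]
contact_force: [-0.1, 0.6, 0.5]
grip_width: 92.0
finger_force: 0.0
```

Run:
```python
from h import *
print(bot.get_obs()['tool_pos'],bot.get_obs()['tcp_rot'])
P=bot.camera_params("wrist"); im=bot.capture("wrist"); tp=bot.capture("top");cv2.imwrite("pics/top3.png",tp); Q=bot.camera_params("top")
r=bot.masks_of("wrist","pale_block_center"); print([(round(x['confidence'],2),np.round(x['bbox']).tolist()) for x in r[:3]])
for x in r[:1]:
    print(fitmask(M['pale_block_center'],[(P,x['pixels'])])); print(fitmask(box(49,45,0,51),[(P,x['pixels'])]))
    c,_=cv2.findContours(x['pixels'].astype(np.uint8),0,1); cv2.drawContours(im,c,-1,(0,0,255),1)
for n in("sanding_block_center","whetstone_center"):
    r=bot.masks_of("top",n); print(n,[(round(x['confidence'],2),np.round(x['bbox']).tolist()) for x in r[:3]])
    if r: print(fitmask(M[n],[(Q,r[0]['pixels'])]))
    r=bot.masks_of("wrist",n); print(n,[(round(x['confidence'],2),np.round(x['bbox']).tolist()) for x in r[:3]])
    if r: print(fitmask(M[n],[(P,r[0]['pixels'])]))
print(*trays(tp,Q,[(632,160),(626,42)]),sep="\n")
cv2.imwrite("pics/w4.png",cv2.resize(im[60:340,140:500],None,fx=2,fy=2))
```

```text
[ 446.86607506 -172.42420742  153.04084784] [-3.13960114e+00 -1.66820871e-03  1.57012025e+00]
[(0.59, [322.0, 189.0, 51.0, 58.0])]
(array([ 446.32476644, -174.22663113,   -1.30177312]), np.float64(0.7802148836692757))
(array([ 446.49927273, -173.08008504,   -1.29064089]), np.float64(1.0093300064420299))
sanding_block_center [(0.69, [269.0, 258.0, 28.0, 34.0])]
(array([447.53465851, 125.3100406 ,   0.82541024]), np.float64(0.3489973187124131))
sanding_block_center []
whetstone_center [(0.75, [328.0, 255.0, 20.0, 25.0])]
(array([440.22416209, -33.01817354,  -0.9094841 ]), np.float64(0.4005905865489397))
whetstone_center []
([633.025, 160.063, -0.024], np.float64(0.24), 1009)
([626.351, 42.12, -0.046], np.float64(0.21), 1026)
```

View pics/w4.png

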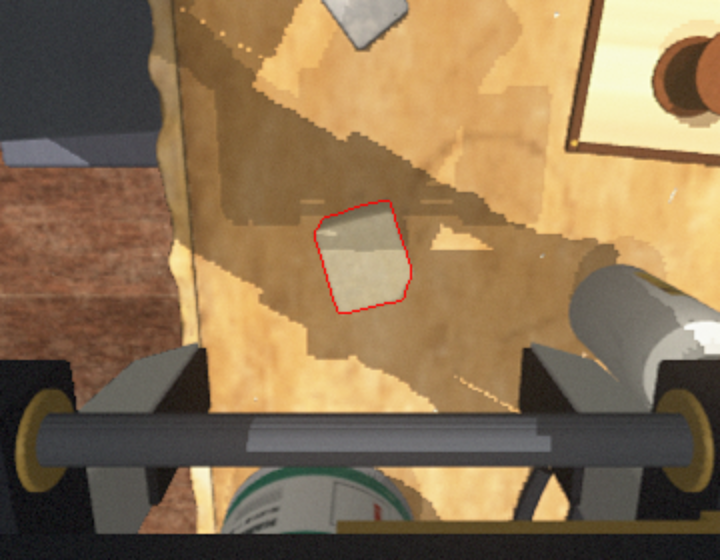

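The pale block in the crop at (363,258) is turned about 15°, with the bottle at the right edge and the tin at the bottom, both clear. I'll turn, descend and grip.

Emit:
{"api": "jog_arm", "payload": {"dp": [[0, 0, 0], [0, 0, 0], [-0.001, -0.0005, 0.05], [0, 0, 0.05], [0, 0, 0.02], [0, 0, 0.012], [0, 0, 0.008], [0, 0, 0.001], [0, 0, 0]], "twist": [-7.5, -7.5, 0, 0, 0, 0, 0, 0, 0]}}

```text
time: 12.6
tool_pos: [447.8, -174.4, 13.6]
tcp_rot: [3.141, 0.001, 1.833]
contact_force: [-0.1, 0.3, -0.4]
grip_width: 91.8
finger_force: 0.0
```

Emit:
{"api": "jog_arm", "payload": {"dp": [[0, 0, 0], [0, 0, 0], [0, 0, 0], [0, 0, 0], [0, 0, 0], [0, 0, 0], [0, 0, 0], [0, 0, 0]], "twist": [0, 0, 0, 0, 0, 0, 0, 0], "jaw": 0.02}}

```text
time: 13.6
tool_pos: [447.3, -174.2, 13.0]
tcp_rot: [3.142, -0.0, 1.833]
contact_force: [0.4, 0.6, 0.2]
grip_width: 42.8
finger_force: 30.0
```

Emit:
{"api": "jog_arm", "payload": {"dp": [[0, 0, -0.02], [0, 0, -0.04], [0, 0, -0.03], [0, 0, 0], [0, 0, 0]], "twist": [0, 0, 0, 8.25, 8.25]}}

```text
time: 14.22
tool_pos: [447.3, -174.2, 103.4]
tcp_rot: [3.141, 0.0, 1.54]
contact_force: [0.2, -0.0, -1.3]
grip_width: 43.1
finger_force: 30.0
```

Emit:
{"api": "jog_arm", "payload": {"dp": [[0.0564, 0.0295, 0], [0.0564, 0.0295, 0], [0.0564, 0.0295, 0], [0.0564, 0.0295, 0], [0.0564, 0.0295, 0], [0.0564, 0.0295, 0], [0, 0, 0], [0, 0, 0]], "twist": [0, 0, 0, 0, 0, 0, 0, 0]}}

```text
time: 15.22
tool_pos: [629.0, 153.3, 102.2]
tcp_rot: [-3.14, 0.001, 1.545]
contact_force: [0.2, 0.1, -0.3]
grip_width: 43.6
finger_force: 30.0
```

Run:
```python
from h import *
print(bot.get_obs()['tool_pos'],bot.get_obs()['tcp_rot'],bot.get_obs()['grip_width'])
P=bot.camera_params("wrist"); im=bot.capture("wrist")
r=bot.masks_of("wrist","pale_block_center"); print([(round(x['confidence'],2),np.round(x['bbox']).tolist()) for x in r[:3]])
for x in r[:1]:
  for dz in(85,90): print(fitmask(M['pale_block_center'],[(P,x['pixels'])],dz)); print(fitmask(box(49,45,0,51),[(P,x['pixels'])],dz))
cv2.imwrite("pics/w5.png",im)
```

```text
[629.03309808 153.31468378 102.24279145] [-3.13988863e+00  6.12047566e-04  1.54536298e+00] 43.561284974650654
[(0.62, [324.0, 228.0, 79.0, 83.0])]
(array([6.28056124e+02, 1.56836544e+02, 1.00619783e-01]), np.float64(4.173594503629402))
(array([628.23975326, 152.86634634,  -1.56844556]), np.float64(7.92803384719485))
(array([628.22113279, 154.11762665,   1.56997095]), np.float64(7.119328957278408))
(array([628.46879414, 153.9147198 ,  -1.56834452]), np.float64(9.164591365337838))
```

View pics/w5.png

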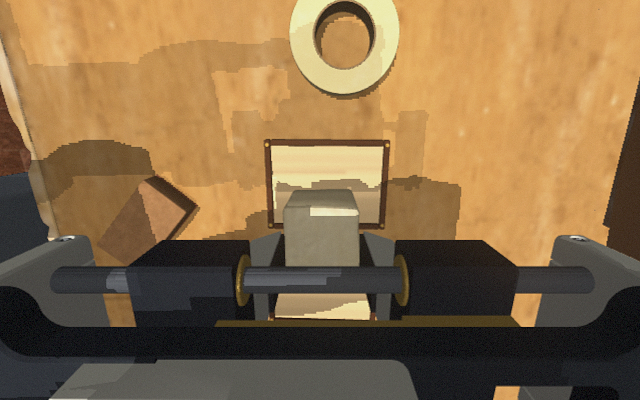

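The wrist view shows the block (322,235) over the left tray, whose far-left and far-right outer corners are at (264,140) and (390,140). The last move fell about 7 mm short, so I'll work out the correction.

Run:
```python
from h import *
P=bot.camera_params("wrist"); print(bot.get_obs()['tool_pos'])
a,b=[back(P,u,8)[:2] for u in((264.5,140),(390,140.5))]; t=(b-a)/np.hypot(*(b-a)); n=np.array([t[1],-t[0]])
print(a,b,np.hypot(*(b-a)),np.arctan2(t[1],t[0]),(a+b)/2+46*n)
```

```text
[629.19752123 152.20907617 102.87559432]
[574.73858687 206.1267694 ] [695.15382474 202.46792662] 120.47081241166381 -0.030375868043030888 [633.54913075 158.31856833]
```

Emit:
{"api": "jog_arm", "payload": {"dp": [[0.0057, 0.0041, 0.02], [0, 0, 0.03], [0, 0, 0.02], [0, 0, 0.01], [0, 0, 0.0045], [0, 0, 0], [0, 0, 0]], "twist": [0, 0, 0, 0, 0, 0, 0]}}

```text
time: 16.2
tool_pos: [634.6, 159.1, 19.4]
tcp_rot: [3.14, -0.0, 1.545]
contact_force: [0.9, 0.8, -1.1]
grip_width: 43.0
finger_force: 30.0
```

Emit:
{"api": "jog_arm", "payload": {"dp": [[0, -0.0008, 0.001], [0, 0, 0.0007], [0, 0, 0], [0, 0, 0]], "twist": [0, 0, 0, 0]}}

```text
time: 16.7
tool_pos: [633.3, 159.1, 17.0]
tcp_rot: [3.141, -0.0, 1.545]
contact_force: [-0.2, 0.5, 0.5]
grip_width: 43.4
finger_force: 30.0
```

Emit:
{"api": "jog_arm", "payload": {"dp": [[0, 0, 0], [0, 0, 0], [0, 0, 0], [0, 0, 0], [0, 0, -0.01], [0, 0, -0.04], [0, 0, -0.05], [0, 0, -0.033], [0, 0, 0], [0, 0, 0]], "twist": [0, 0, 0, 0, 0, 0, 0, 0, 0, 0], "jaw": 0.07}}

```text
time: 17.95
tool_pos: [632.7, 159.0, 149.4]
tcp_rot: [-3.141, 0.0, 1.545]
contact_force: [0.2, 0.2, -0.4]
grip_width: 70.1
finger_force: 0.0
```

Run:
```python
from h import *
print(bot.get_obs()['tool_pos'])
P=bot.camera_params("wrist"); im=bot.capture("wrist"); cv2.imwrite("pics/w6.png",im)
r=bot.masks_of("wrist","pale_block_center"); print([(round(x['confidence'],2),np.round(x['bbox']).tolist()) for x in r[:3]])
for x in r[:1]: print(fitmask(M['pale_block_center'],[(P,x['pixels'])],4)); print(fitmask(box(49,45,0,51),[(P,x['pixels'])],4))
```

```text
[632.69129836 158.97122257 149.36053765]
[(0.81, [325.0, 188.0, 44.0, 57.0]), (0.69, [323.0, 178.0, 104.0, 79.0])]
(array([632.51061617, 158.87744999,   1.56255542]), np.float64(1.035592540932556))
(array([632.55963611, 159.76619999,   1.56044644]), np.float64(1.4759792514935146))
```

Emit:
{"api": "jog_arm", "payload": {"dp": [[-0.0097, -0.0463, 0], [-0.0097, -0.0463, 0], [-0.0097, -0.0463, 0], [-0.0097, -0.0463, 0], [0, 0, 0], [0, 0, 0], [0, 0, 0], [0, 0, 0], [0, 0, 0], [0, 0, 0]], "twist": [0, 0, 0, 0, 10.4, 10.4, 10.4, 10.4, 0, 0], "jaw": 0.0918}}

```text
time: 19.3
tool_pos: [446.8, 125.1, 149.3]
tcp_rot: [-3.141, 0.001, 0.822]
contact_force: [-0.1, -0.6, 0.0]
grip_width: 91.9
finger_force: 0.0
```

Run:
```python
from h import *
print(bot.get_obs()['tool_pos'],bot.get_obs()['tcp_rot'])
P=bot.camera_params("wrist"); im=bot.capture("wrist"); a=cv2.imread("pics/w6.png")
r=bot.masks_of("wrist","sanding_block_center"); print([(round(x['confidence'],2),np.round(x['bbox']).tolist()) for x in r[:3]])
for x in r[:1]:
    print(fitmask(M['sanding_block_center'],[(P,x['pixels'])]))
    c,_=cv2.findContours(x['pixels'].astype(np.uint8),0,1); cv2.drawContours(im,c,-1,(0,255,0),1)
cv2.imwrite("pics/w7.png",np.hstack([a[60:340,130:520],im[60:340,130:520]]))
```

```text
[446.75225745 125.06288595 149.33447201] [-3.14085127e+00  7.53918225e-04  8.22070008e-01]
[(0.98, [322.0, 183.0, 51.0, 80.0])]
(array([447.51459852, 126.27829861,   0.83484149]), np.float64(0.33885334635527026))
```

View pics/w7.png

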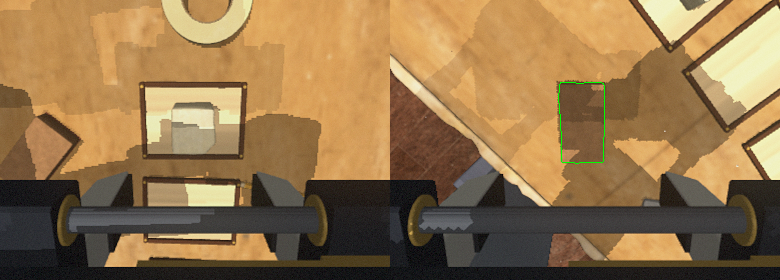

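Left half: the pale block stands centred in the left tray. Right half: the cork block's outline is clean and centred under the gripper. I'll descend and grip.

Emit:
{"api": "jog_arm", "payload": {"dp": [[0.001, 0, 0.05], [0, 0, 0.05], [0, 0, 0.02], [0, 0, 0.012], [0, 0, 0.008], [0, 0, 0.001], [0, 0, 0], [0, 0, 0]], "twist": [-0.5, 0, 0, 0, 0, 0, 0, 0]}}

```text
time: 20.4
tool_pos: [448.2, 125.9, 9.4]
tcp_rot: [3.141, -0.001, 0.827]
contact_force: [0.0, 0.1, 0.1]
grip_width: 91.6
finger_force: 0.0
```

Emit:
{"api": "jog_arm", "payload": {"dp": [[0, 0, 0], [0, 0, 0], [0, 0, 0], [0, 0, 0], [0, 0, 0], [0, 0, 0], [0, 0, 0]], "twist": [0, 0, 0, 0, 0, 0, 0], "jaw": 0.03}}

```text
time: 21.28
tool_pos: [447.8, 125.8, 8.8]
tcp_rot: [3.142, -0.0, 0.827]
contact_force: [-0.3, 0.9, -0.1]
grip_width: 31.2
finger_force: 0.0
```

Zero force at 31 mm, so something is off. I'll look.

Run:
```python
from h import *
o=bot.get_obs();print(o['tool_pos'],o['grip_width'],o['finger_force'])
im=bot.capture("wrist");S=bot.camera_params("scene"); s=bot.capture("scene")
u=proj(S,np.array([[447,125,20.]]))[0].astype(int); b=cv2.resize(s[u[1]-40:u[1]+40,u[0]-50:u[0]+50],(400,320),interpolation=cv2.INTER_CUBIC)
cv2.imwrite("pics/w8.png",np.hstack([cv2.resize(im[60:340,150:500],(400,320)),b]))
```

```text
[447.77657269 125.84468283   8.82449883] 31.231196592025526 0.0
```

View pics/w8.png

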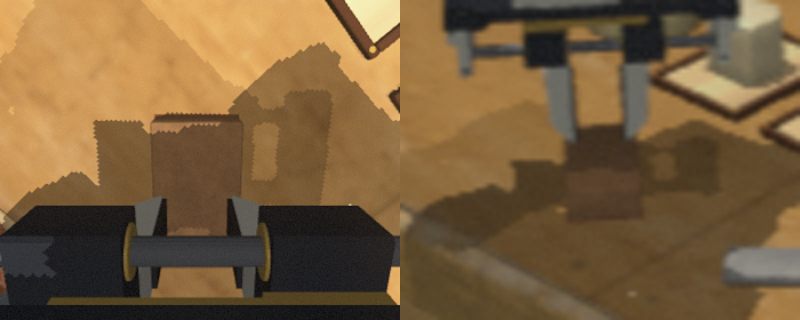

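Left half: the finger gap is narrower than the block, with the block still below it. Right half: the tips are around the block's top edge. The fingers closed above the block, so the tips sit higher than assumed. I'll measure their height.

Run:
```python
from h import *
from scipy.optimize import fsolve
S=bot.camera_params("scene"); o=bot.get_obs(); T=o['tool_pos']; a=o['tcp_rot'][2]; d=np.array([np.sin(a),-np.cos(a)])
u=proj(S,np.array([[447,125,20.]]))[0].astype(int)
for off in((-6.25,-5),(7.5,-5.5)):
    px=u+np.array(off); print(off,fsolve(lambda q:proj(S,np.array([[*(T[:2]+q[0]*d),q[1]]]))[0]-px,[15*np.sign(off[0]),20]))
for z in(9,24,30):
  print(z,[np.round((proj(S,np.array([[*(T[:2]+h*d),z]]))[0]-u+[50,40])*4) for h in(-16,-25,16,25)])
W=bot.camera_params("wrist")
for z in(9,24,30):
  print(z,[np.round((proj(W,np.array([[*(T[:2]+h*d),z]]))[0]-[150,60])*320/280*np.array([1,1])) for h in(-16,-25,16,25)])
```

```text
(-6.25, -5) [-17.11503891  37.16626628]
(7.5, -5.5) [19.83287618 36.20704398]
9 [array([179., 176.]), array([166., 177.]), array([226., 173.]), array([239., 172.])]
24 [array([178., 157.]), array([164., 158.]), array([225., 154.]), array([238., 153.])]
30 [array([177., 149.]), array([164., 150.]), array([225., 146.]), array([238., 145.])]
9 [array([170., 190.]), array([155., 190.]), array([222., 190.]), array([237., 190.])]
24 [array([168., 200.]), array([152., 200.]), array([224., 200.]), array([240., 200.])]
30 [array([167., 204.]), array([150., 204.]), array([225., 204.]), array([242., 204.])]
```

The tips sit roughly 20 mm or more above the reported TCP. They cleared the 24 mm top with TCP at 8.8, so lowering to TCP -8 still keeps them above about 7 mm. I'll open, lower 17 mm and re-grip while watching the force.

Emit:
{"api": "jog_arm", "payload": {"dp": [[0, 0, 0], [0, 0, 0], [0, 0, 0], [0, 0, 0], [0, 0, 0], [0, 0, 0], [0, 0, 0.006], [0, 0, 0.004], [0, 0, 0]], "twist": [0, 0, 0, 0, 0, 0, 0, 0, 0], "jaw": 0.0918}}

```text
time: 22.5
tool_pos: [447.3, 125.8, -1.7]
tcp_rot: [-3.141, 0.001, 0.827]
contact_force: [-0.2, -0.5, 0.3]
grip_width: 91.8
finger_force: 0.0
```

Emit:
{"api": "jog_arm", "payload": {"dp": [[0, 0, 0.003], [0, 0, 0.002], [0, 0, 0.002], [0, 0, 0]], "twist": [0, 0, 0, 0]}}

```text
time: 23.0
tool_pos: [447.6, 125.8, -8.3]
tcp_rot: [-3.141, 0.0, 0.827]
contact_force: [0.7, -0.4, -0.4]
grip_width: 91.7
finger_force: 0.0
```

Emit:
{"api": "jog_arm", "payload": {"dp": [[0, 0, 0], [0, 0, 0], [0, 0, 0], [0, 0, 0], [0, 0, 0], [0, 0, 0]], "twist": [0, 0, 0, 0, 0, 0], "jaw": 0.03}}

```text
time: 23.75
tool_pos: [447.7, 125.9, -8.2]
tcp_rot: [-3.142, -0.0, 0.827]
contact_force: [0.4, -0.3, 0.2]
grip_width: 36.4
finger_force: 0.0
```

Run:
```python
from h import *
o=bot.get_obs();print(o['tool_pos'],o['grip_width'],o['finger_force'])
im=bot.capture("wrist");S=bot.camera_params("scene"); s=bot.capture("scene"); d=np.array([np.sin(.827),-np.cos(.827)])
u=proj(S,np.array([[447,125,20.]]))[0].astype(int)
b=cv2.resize(s[u[1]-30:u[1]+30,u[0]-30:u[0]+30],(480,480),interpolation=cv2.INTER_CUBIC)
for z in(0,8,16,24):
  for h in(-27,27):
    q=(proj(S,np.array([[*(o['tool_pos'][:2]+h*d),z]]))[0]-u+30)*8; cv2.circle(b,tuple(q.astype(int)),2,(0,255,0),-1)
cv2.imwrite("pics/w9.png",np.hstack([cv2.resize(im[140:300,240:400],(320,320)),b[:320],b[:320,:0]]) if 0 else b)
```

```text
[447.73114291 125.85198125  -8.17533857] 36.38480030345075 0.0
```

View pics/w9.png

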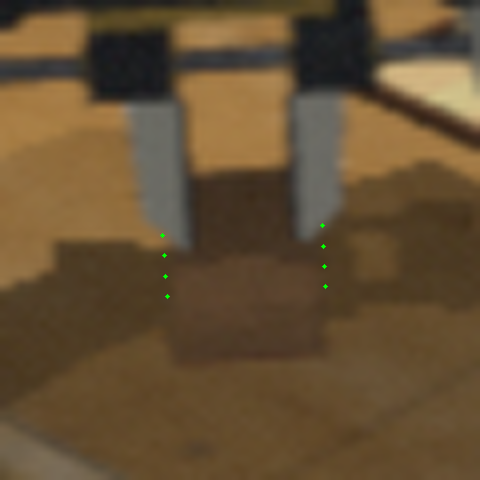

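The tips pass just above the block's top face (gap about 35 mm, tip corners near (188,248) and (305,240)) while the TCP reads -8. The real tips are therefore about 32 mm short of the TCP. I'll reopen, lower another 10 mm and grip.

Emit:
{"api": "jog_arm", "payload": {"dp": [[0, 0, 0], [0, 0, 0], [0, 0, 0], [0, 0, 0], [0, 0, 0], [0, 0, 0], [0, 0, 0.005], [0, 0, 0.005], [0, 0, 0], [0, 0, 0]], "twist": [0, 0, 0, 0, 0, 0, 0, 0, 0, 0], "jaw": 0.0918}}

```text
time: 25.1
tool_pos: [447.7, 125.8, -18.3]
tcp_rot: [-3.141, 0.0, 0.827]
contact_force: [-1.0, -0.3, 0.6]
grip_width: 91.9
finger_force: 0.0
```

Emit:
{"api": "jog_arm", "payload": {"dp": [[0, 0, 0], [0, 0, 0], [0, 0, 0], [0, 0, 0], [0, 0, 0], [0, 0, 0], [0, 0, 0]], "twist": [0, 0, 0, 0, 0, 0, 0], "jaw": 0.035}}

```text
time: 25.98
tool_pos: [447.8, 125.8, -18.2]
tcp_rot: [-3.142, -0.0, 0.827]
contact_force: [-0.7, 0.2, -0.1]
grip_width: 49.3
finger_force: 30.0
```

Gripped at 49.3 mm. I'll lift, turn and carry it to the middle tray.

Emit:
{"api": "jog_arm", "payload": {"dp": [[0, 0, -0.02], [0, 0, -0.03], [0, 0, -0.03], [0, 0, 0], [0, 0, 0], [0, 0, 0], [0, 0, 0], [0, 0, 0], [0, 0, 0]], "twist": [0, 0, 0, 10.05, 10.05, 10.05, 10.05, 10.05, 0]}}

```text
time: 27.1
tool_pos: [447.6, 125.8, 61.7]
tcp_rot: [-3.142, 0.0, -0.048]
contact_force: [0.0, -0.1, -0.8]
grip_width: 49.5
finger_force: 30.0
```

Emit:
{"api": "jog_arm", "payload": {"dp": [[0.0366, 0.0148, 0], [0.0366, 0.0148, 0], [0.0366, 0.0148, 0], [0.0366, 0.0148, 0], [0.0366, 0.0148, 0], [0, 0, 0], [0, 0, 0]], "twist": [0, 0, 0, 0, 0, 0, 0]}}

```text
time: 27.98
tool_pos: [625.8, 43.1, 61.2]
tcp_rot: [-3.141, 0.002, -0.048]
contact_force: [-0.6, 0.4, -0.1]
grip_width: 49.6
finger_force: 30.0
```

Run:
```python
from h import *
o=bot.get_obs();T=o['tool_pos'];print(T,o['tcp_rot'],o['grip_width'],o['finger_force'])
P=bot.camera_params("wrist"); im=bot.capture("wrist"); cv2.imwrite("pics/w10.png",im)
r=bot.masks_of("wrist","sanding_block_center"); print([(round(x['confidence'],2),np.round(x['bbox']).tolist()) for x in r[:3]])
for x in r[:1]:
  k=x['pixels'].copy()
  for dz in(76,80,84): print(dz,fitmask(M['sanding_block_center'],[(P,k)],dz))
```

```text
[625.78524062  43.0522581   61.17425962] [-3.14132721e+00  1.91448226e-03 -4.76877054e-02] 49.585778395031795 29.999662935733795
[]
```

View pics/w10.png

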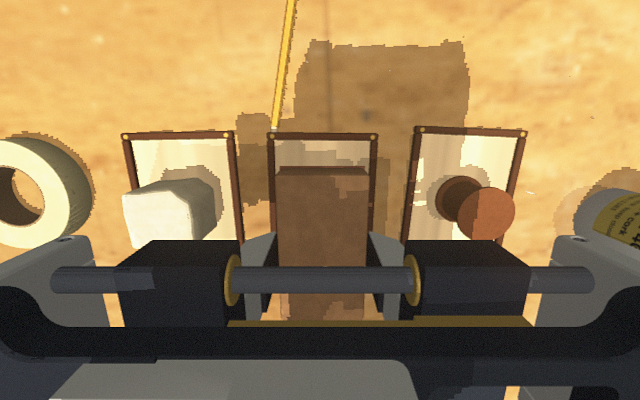

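Wrist view: the cork block is held over the middle tray, whose outer far corners are at (267,133) and (378,135). The pale block and spool sit on either side, below the gripper body.

Run:
```python
from h import *
P=bot.camera_params("wrist"); print(bot.get_obs()['tool_pos'])
a,b=[back(P,u,8)[:2] for u in((267,133),(378.5,134.5))]; t=(b-a)/np.hypot(*(b-a)); n=np.array([t[1],-t[0]]); n=-n if n[0]>0 else n
print(a,b,np.hypot(*(b-a)),np.arctan2(-n[1],-n[0]),(a+b)/2+61*n)
# block far top edge, z=104, far bottom z=80
for z,us in((104,((279,175),(368,175.5))),(80,((282,166.5),(364,166.5)))):
    a,b=[back(P,u,z)[:2] for u in us]; t=(b-a)/np.hypot(*(b-a)); n=np.array([t[1],-t[0]]); n=-n if n[0]>0 else n
    print(z,np.hypot(*(b-a)),np.arctan2(-n[1],-n[0]),(a+b)/2+45*n)
```

```text
[625.7621873   43.44654126  61.69193623]
[689.08189838  84.01562206] [683.61367221  -6.83796299] 91.01799500320261 -0.06011471738164114 [625.45797237  42.25361907]
104 45.83189629852928 -0.05271022977650026 [625.55646168  41.62588707]
80 48.65957693144503 -0.04700733398803175 [626.19498279  41.50962943]
```

Emit:
{"api": "jog_arm", "payload": {"dp": [[0, 0, 0.03], [0, 0, 0.02], [0, 0, 0.01], [0, 0, 0.008], [0, 0, 0.005], [0, 0, 0.0015], [0, 0, 0], [0, 0, 0]], "twist": [0, 0, 0, 0, 0, 0, 0, 0]}}

```text
time: 29.08
tool_pos: [627.1, 42.8, -12.3]
tcp_rot: [-3.142, -0.001, -0.05]
contact_force: [-0.0, 0.4, -0.2]
grip_width: 49.7
finger_force: 30.0
```

Emit:
{"api": "jog_arm", "payload": {"dp": [[-0.0005, 0, 0.001], [0, 0, 0.0007], [0, 0, 0], [0, 0, 0]], "twist": [0, 0, 0, 0]}}

```text
time: 29.58
tool_pos: [626.3, 42.8, -14.1]
tcp_rot: [-3.142, -0.0, -0.05]
contact_force: [-1.4, -1.0, 3.3]
grip_width: 49.5
finger_force: 30.0
```

Emit:
{"api": "jog_arm", "payload": {"dp": [[0, 0, 0], [0, 0, 0], [0, 0, 0], [0, 0, 0], [0, 0, -0.01], [0, 0, -0.03], [0, 0, -0.05], [0, 0, -0.05], [0, 0, 0], [0, 0, 0]], "twist": [0, 0, 0, 0, 0, 0, 0, 0, 0, 0], "jaw": 0.062}}

```text
time: 30.82
tool_pos: [626.0, 42.9, 125.7]
tcp_rot: [-3.142, 0.0, -0.05]
contact_force: [0.2, 0.8, -1.0]
grip_width: 62.3
finger_force: 0.0
```

```bash
cat > chk.py <<'E'
from h import *
import sys
o=bot.get_obs();print(o['tool_pos'],o['tcp_rot'])
P=bot.camera_params("wrist"); im=bot.capture("wrist"); cv2.imwrite(f"pics/{sys.argv[1]}.png",im)
for a in sys.argv[2:]:
    n,dz=a.split(":"); r=bot.masks_of("wrist",n); print(n,[(round(x['confidence'],2),np.round(x['bbox']).tolist()) for x in r[:3]])
    if r: print(fitmask(M[n],[(P,r[0]['pixels'])],float(dz)))
E
python3 chk.py w11 sanding_block_center:4 spool_center:4 pale_block_center:4
```

```text
[625.97042475  42.85065493 125.68374485] [-3.14154721e+00  1.13152289e-04 -4.97656187e-02]
sanding_block_center [(0.57, [322.0, 190.0, 54.0, 84.0])]
(array([ 6.26717983e+02,  4.20298716e+01, -4.20746350e-02]), np.float64(0.5287335856002555))
spool_center [(0.59, [444.0, 188.0, 62.0, 50.0])]
(array([ 6.24867106e+02, -7.82604588e+01, -6.57580368e-02]), np.float64(0.8405683369048569))
pale_block_center [(0.84, [203.0, 194.0, 73.0, 60.0])]
(array([631.48530054, 161.80928227,  -1.55498517]), np.float64(0.9613917735592517))
```

Emit:
{"api": "jog_arm", "payload": {"dp": [[-0.0458, 0.021, 0], [-0.0458, 0.021, 0], [-0.0458, 0.021, 0], [-0.0458, 0.021, 0], [0, 0, 0], [0, 0, 0], [0, 0, 0], [0, 0, 0], [0, 0, 0], [0, 0, 0]], "twist": [0, 0, 0, 0, 10, 10, 10, 10, 9.3, 0]}}

```text
time: 32.28
tool_pos: [438.8, -31.9, 125.1]
tcp_rot: [3.141, 0.001, -0.909]
contact_force: [0.3, 0.3, 0.4]
grip_width: 61.8
finger_force: 0.0
```

```bash
python3 chk.py w12 whetstone_center:0
python3 - <<'E'
from h import *
im=cv2.imread("pics/w11.png"); P=bot.camera_params("wrist")
a=im[60:330,120:520]; b=cv2.imread("pics/w12.png")[60:330,120:520]; cv2.imwrite("pics/v12.png",np.hstack([a,b]))
E
```

```text
[438.82112672 -31.85780539 125.08447992] [ 3.14087990e+00  1.05111820e-03 -9.08764706e-01]
whetstone_center [(0.71, [320.0, 187.0, 32.0, 49.0])]
(array([440.36417043, -33.00600556,  -0.90728779]), np.float64(0.6991193758862742))
```

View pics/v12.png

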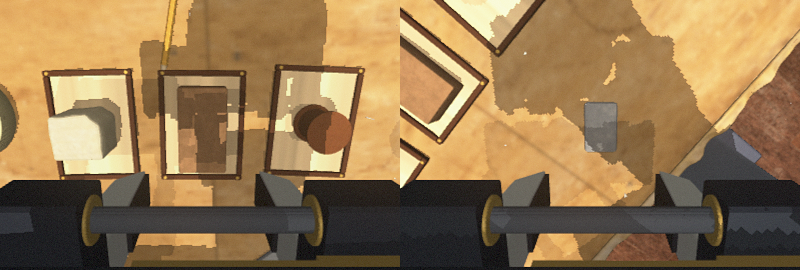

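Left half: the cork block lies centred in the middle tray, with the pale block and spool in theirs. Right half: the whetstone is under the gripper at (600,127), aligned. I'll descend in stages, watching the force because of the tip offset.

Emit:
{"api": "jog_arm", "payload": {"dp": [[0.0018, -0.0005, 0.05], [0, 0, 0.05], [0, 0, 0.03], [0, 0, 0.01], [0, 0, 0.008], [0, 0, 0], [0, 0, 0]], "twist": [0, 0, 0, 0, 0, 0, 0]}}

```text
time: 33.25
tool_pos: [441.4, -33.2, -21.6]
tcp_rot: [-3.14, -0.001, -0.91]
contact_force: [-0.1, -0.5, 0.3]
grip_width: 61.9
finger_force: 0.0
```

Emit:
{"api": "jog_arm", "payload": {"dp": [[0, 0, 0.003], [0, 0, 0], [0, 0, 0]], "twist": [0, 0, 0]}}

```text
time: 33.62
tool_pos: [440.8, -33.1, -25.3]
tcp_rot: [-3.141, -0.0, -0.91]
contact_force: [0.2, 0.0, 0.3]
grip_width: 62.1
finger_force: 0.0
```

Emit:
{"api": "jog_arm", "payload": {"dp": [[0, 0, 0.0015], [0, 0, 0.001], [0, 0, 0]], "twist": [0, 0, 0]}}

```text
time: 34.0
tool_pos: [440.6, -33.0, -28.0]
tcp_rot: [3.141, 0.0, -0.91]
contact_force: [-0.3, 0.3, -0.0]
grip_width: 62.4
finger_force: 0.0
```

Emit:
{"api": "jog_arm", "payload": {"dp": [[0, 0, 0.001], [0, 0, 0.001], [0, 0, 0]], "twist": [0, 0, 0]}}

```text
time: 34.38
tool_pos: [440.6, -33.0, -30.0]
tcp_rot: [3.142, 0.0, -0.91]
contact_force: [-0.1, -0.7, -0.7]
grip_width: 61.9
finger_force: 0.0
```

Emit:
{"api": "jog_arm", "payload": {"dp": [[0, 0, 0.001], [0, 0, 0]], "twist": [0, 0]}}

```text
time: 34.62
tool_pos: [440.6, -33.0, -31.0]
tcp_rot: [-3.142, 0.0, -0.91]
contact_force: [-0.4, 0.8, -0.9]
grip_width: 62.1
finger_force: 0.0
```

Emit:
{"api": "jog_arm", "payload": {"dp": [[0, 0, 0.001], [0, 0, 0]], "twist": [0, 0]}}

```text
time: 34.88
tool_pos: [440.6, -33.0, -32.0]
tcp_rot: [3.142, 0.0, -0.91]
contact_force: [0.3, 1.2, 0.2]
grip_width: 62.3
finger_force: 0.0
```

Emit:
{"api": "jog_arm", "payload": {"dp": [[0, 0, 0.001], [0, 0, 0]], "twist": [0, 0]}}

```text
time: 35.12
tool_pos: [440.8, -33.1, -32.6]
tcp_rot: [-3.141, -0.0, -0.91]
contact_force: [-1.1, 0.6, 5.1]
grip_width: 61.7
finger_force: 2.3
```

Emit:
{"api": "jog_arm", "payload": {"dp": [[0, 0, 0.001], [0, 0, 0]], "twist": [0, 0]}}

```text
time: 35.38
tool_pos: [440.8, -33.1, -32.7]
tcp_rot: [-3.141, -0.001, -0.91]
contact_force: [-3.8, 0.1, 17.0]
grip_width: 61.7
finger_force: 9.0
```

Bench contact comes at TCP about -32.5, so the tip offset is 32.5 mm. I'll back off 3.5 mm (tips at about 2 mm) and grip.

Emit:
{"api": "jog_arm", "payload": {"dp": [[0, 0, -0.0035], [0, 0, 0]], "twist": [0, 0]}}

```text
time: 35.62
tool_pos: [440.9, -33.1, -30.3]
tcp_rot: [-3.141, -0.0, -0.91]
contact_force: [0.3, -0.4, -1.1]
grip_width: 62.2
finger_force: 0.0
```

Emit:
{"api": "jog_arm", "payload": {"dp": [[0, 0, 0], [0, 0, 0], [0, 0, 0], [0, 0, 0], [0, 0, 0], [0, 0, 0]], "twist": [0, 0, 0, 0, 0, 0], "jaw": 0.015}}

```text
time: 36.38
tool_pos: [440.6, -33.0, -30.4]
tcp_rot: [-3.142, 0.0, -0.91]
contact_force: [0.5, 0.0, -0.6]
grip_width: 35.6
finger_force: 30.0
```

Emit:
{"api": "jog_arm", "payload": {"dp": [[0, 0, -0.02], [0, 0, -0.04], [0, 0, -0.04], [0, 0, 0], [0, 0, 0], [0, 0, 0], [0, 0, 0], [0, 0, 0], [0, 0, 0]], "twist": [0, 0, 0, -10, -10, -10, -10, -9.3, 0]}}

```text
time: 37.5
tool_pos: [440.5, -33.0, 69.6]
tcp_rot: [-3.141, 0.0, -0.051]
contact_force: [-0.7, -0.9, -1.0]
grip_width: 35.4
finger_force: 30.0
```

Emit:
{"api": "jog_arm", "payload": {"dp": [[0.0364, -0.0169, 0], [0.0364, -0.0169, 0], [0.0364, -0.0169, 0], [0.0364, -0.0169, 0], [0.0364, -0.0169, 0], [0, 0, 0], [0, 0, 0], [0, 0, 0]], "twist": [0, 0, 0, 0, 0, 0, 0, 0]}}

```text
time: 38.5
tool_pos: [625.6, 41.8, 69.6]
tcp_rot: [3.142, 0.001, -0.051]
contact_force: [-0.0, 0.5, -1.3]
grip_width: 35.7
finger_force: 30.0
```

```bash
python3 chk.py w13 whetstone_center:100 sanding_block_center:4
```

```text
[625.63047996  41.8438652   69.63493275] [ 3.14157165e+00  9.42246540e-04 -5.13043045e-02]
whetstone_center [(0.87, [322.0, 236.0, 63.0, 57.0])]
(array([ 6.22514141e+02,  4.08782089e+01, -4.47845512e-02]), np.float64(9.273691536697854))
sanding_block_center [(0.6, [320.0, 176.0, 62.0, 52.0])]
(array([ 6.25722504e+02,  4.19183208e+01, -4.80588285e-02]), np.float64(8.868976418934135))
```

Emit:
{"api": "jog_arm", "payload": {"dp": [[0.0007, -0.0004, 0.03], [0, 0, 0.02], [0, 0, 0.01], [0, 0, 0.007], [0, 0, 0.0035], [0, 0, 0], [0, 0, 0]], "twist": [0, 0, 0, 0, 0, 0, 0]}}

```text
time: 39.52
tool_pos: [627.8, 42.7, -0.3]
tcp_rot: [-3.142, -0.001, -0.05]
contact_force: [-0.1, 0.3, -1.2]
grip_width: 35.5
finger_force: 30.0
```

Emit:
{"api": "jog_arm", "payload": {"dp": [[0, 0, 0.001], [0, 0, 0], [0, 0, 0]], "twist": [0, 0, 0]}}

```text
time: 39.9
tool_pos: [627.4, 42.7, -1.8]
tcp_rot: [-3.142, -0.0, -0.05]
contact_force: [0.0, 0.4, 0.4]
grip_width: 35.6
finger_force: 30.0
```

Emit:
{"api": "jog_arm", "payload": {"dp": [[-0.0009, 0, 0], [0, 0, 0.0006], [0, 0, 0], [0, 0, 0]], "twist": [0, 0, 0, 0]}}

```text
time: 40.4
tool_pos: [626.5, 42.7, -2.5]
tcp_rot: [-3.142, -0.0, -0.05]
contact_force: [-0.3, -0.6, -0.3]
grip_width: 35.5
finger_force: 30.0
```

Emit:
{"api": "jog_arm", "payload": {"dp": [[0, 0, 0.0006], [0, 0, 0], [0, 0, 0]], "twist": [0, 0, 0]}}

```text
time: 40.78
tool_pos: [626.5, 42.7, -2.5]
tcp_rot: [-3.142, -0.0, -0.05]
contact_force: [-2.0, 0.6, 5.4]
grip_width: 35.5
finger_force: 30.0
```

Contact at 5.4 N, as expected. I'll release, retreat upward and verify.

Emit:
{"api": "jog_arm", "payload": {"dp": [[0, 0, 0], [0, 0, 0], [0, 0, 0], [0, 0, 0], [0, 0, -0.01], [0, 0, -0.03], [0, 0, -0.05], [0, 0, -0.05], [0, 0, 0], [0, 0, 0]], "twist": [0, 0, 0, 0, 0, 0, 0, 0, 0, 0], "jaw": 0.055}}

```text
time: 42.02
tool_pos: [626.1, 42.7, 137.0]
tcp_rot: [-3.142, 0.0, -0.05]
contact_force: [0.5, 0.5, -0.5]
grip_width: 55.3
finger_force: 0.0
```

```bash
python3 chk.py w14 whetstone_center:28 sanding_block_center:4 spool_center:4 pale_block_center:4
```

```text
[626.11320375  42.70525047 136.9589073 ] [-3.14151360e+00  1.23438235e-04 -4.97872704e-02]
whetstone_center [(0.95, [323.0, 192.0, 38.0, 51.0])]
(array([ 6.24792292e+02,  4.21981648e+01, -3.52788025e-02]), np.float64(0.6591844755368236))
sanding_block_center [(0.61, [322.0, 187.0, 52.0, 82.0])]
(array([ 6.26921593e+02,  4.19286967e+01, -4.10585377e-02]), np.float64(0.3709019391423713))
spool_center [(0.96, [439.0, 186.0, 53.0, 46.0])]
(array([ 6.25133366e+02, -7.78227265e+01,  2.47790043e-06]), np.float64(0.578390490589992))
pale_block_center [(0.57, [208.0, 190.0, 68.0, 55.0])]
(array([632.00466372, 161.632347  ,  -1.5608104 ]), np.float64(0.9143459404247193))
```

Emit:
{"api": "jog_arm", "payload": {"dp": [[-0.05, 0, -0.02], [-0.05, 0, -0.02], [-0.05, 0, 0], [-0.05, 0, 0], [-0.04, 0, 0], [0, 0, 0]], "twist": [0, 0, 0, 0, 0, 0]}}

```text
time: 43.02
tool_pos: [384.4, 54.9, 176.8]
tcp_rot: [-3.142, 0.001, -0.049]
contact_force: [0.6, -0.6, 0.7]
grip_width: 54.7
finger_force: 0.0
```

Run:
```python
from h import *
Z={'whetstone_center':28,'sanding_block_center':4,'spool_center':4,'pale_block_center':4}
for c in("top","scene"):
    bot.capture(c); P=bot.camera_params(c)
    for n in list(M)[:7]:
        r=bot.masks_of(c,n); print(c,n,[(round(x['confidence'],2),np.round(x['bbox']).tolist()) for x in r[:2]],*( [np.round(v,2) for v in fitmask(M[n],[(P,r[0]['pixels'])],Z.get(n,0))] if r else []))
```

```text
top spool_center [(0.76, [340.0, 191.0, 15.0, 15.0]), (0.6, [300.0, 189.0, 15.0, 19.0])] [624.12 -77.95   0.  ] 0.3
top pale_block_center [(0.81, [257.0, 191.0, 20.0, 18.0]), (0.65, [299.0, 194.0, 31.0, 45.0])] [632.19 160.22   1.56] 0.74
top sanding_block_center [(0.56, [300.0, 193.0, 16.0, 37.0]), (0.39, [300.0, 192.0, 31.0, 41.0])] [ 6.2623e+02  4.1350e+01 -4.0000e-02] 0.3
top whetstone_center [(0.7, [299.0, 191.0, 14.0, 19.0])] [ 6.2381e+02  4.3030e+01 -6.0000e-02] 0.36
top bottle_center [(0.78, [392.0, 197.0, 25.0, 22.0])] [ 598.37 -211.93    0.  ] 0.35
top tape_center [(0.63, [213.0, 185.0, 30.0, 31.0])] [650.4  292.23   0.  ] 0.42
top tin_center [(0.72, [460.0, 263.0, 60.0, 55.0])] [ 4.1459e+02 -3.8061e+02 -1.0000e-02] 0.29
scene spool_center [(0.78, [344.0, 204.0, 18.0, 15.0])] [ 6.2928e+02 -7.6160e+01 -1.9000e-01] 0.34
scene pale_block_center [(0.66, [282.0, 176.0, 17.0, 29.0])] [6.3834e+02 1.6521e+02 4.2000e-01] 0.58
scene sanding_block_center [(0.55, [309.0, 195.0, 32.0, 18.0])] [ 6.272e+02  4.247e+01 -3.000e-02] 1.75
scene whetstone_center [(0.52, [308.0, 187.0, 21.0, 10.0])] [ 6.2534e+02  4.4980e+01 -1.1000e-01] 0.59
scene bottle_center [(0.86, [378.0, 212.0, 27.0, 53.0])] [ 6.0391e+02 -2.0827e+02 -2.3000e-01] 0.81
scene tape_center [(0.83, [253.0, 166.0, 32.0, 24.0])] [648.56 289.55   0.  ] 0.66
scene tin_center [(0.66, [400.0, 272.0, 69.0, 86.0]), (0.51, [310.0, 189.0, 26.0, 12.0])] [ 413.73 -379.81   -1.19] 0.58
```

```bash
python3 -c "
from plant import bot
print(bot.close_job())"
```

```text
the job is handed in; nothing more can be done
None
```

The job is handed in at about 43 s: the spool stands in the right tray, the pale block in the left, the cork block lies in the middle tray with the whetstone on top, all within about 2 mm of centre in the final top and wrist views, and the bottle, tape and tin show no movement beyond measurement error.

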